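# Focus the lens on the model tank and take the picture

### The arm

A 6-joint arm with a two-finger parallel gripper is mounted at the origin on the work surface. World frame = base frame: x ahead of the robot, y to its left, z up, the work surface at z = 0. Lengths are in m, angles in rad, forces in N, time in s.
With the tool pointing down it reaches from about 0.375 to 0.9 m from the base axis. Payload 3.1 kg.
Tool frame: the origin (TCP) lies at the very end of the fingers, on their centre line; the grasp point (between the pads) lies 19 mm behind it; y points along the fingers, x is the direction in which the jaws open and shut, and the axes are right-handed (so a half turn about y gives the same grasp; the last joint's range is limited). The gripper opens to 87 mm and grips with 3 to 60 N. Pads are 19 mm wide; open, the fingers measure 117 mm over their backs; the gripper's body (75 mm by 190 mm) begins 51 mm behind the grasp point.
Start: joints at [-1.442, 0.527, 1.433, -0, 1.181, -0.178], TCP at [0.189, -0.596, 0.223] pointing down, gripper open.
Joint ranges: [-3.08, 3.08], [-0.75, 2.2], [0.22, 2.44], [-1.43, 4.57], [0, 2.65], [-2.85, 2.85]. Speed limits (rad/s): [2.79, 2.79, 3.14, 3.14, 3.14, 3.14].

### API

Orientations are given as a unit quaternion [w, x, y, z].
In Python, from cell import * gives the robot as it stands.
- The arm moves only by the shell command python3 -m crank 'ROWS' [OPENING] [FORCE]. ROWS is JSON, a list of rows, each an object with "delta_pos": the shift along the tool's x, y, z in cm, a list of three; "angular": the turn, a rotation vector about the tool's x, y, z in degrees, a list of three. A call has 1 to 20 rows; each row is the pose to reach, as a shift and turn from the pose measured when the call began, along the tool's axes at that moment; what a row does not reach only later rows make up. A row lasts 1/12 s, in which the tool goes at most 41.7 mm and 7.16 degrees, less where a joint would pass 70% of its speed; a pose out of reach is approached as far as the arm can. A call with a gripper value outside its range is refused whole. OPENING is the opening, from 0 (shut) to 1 (fully open), set as the call begins (- or left out, the last holds). The fingers move at their own pace and stop on an object; FORCE is the grip in N (left out, the last holds). Time passes only in rows, so rows that repeat a pose let the fingers close. It gives the time, the measured TCP pose, the force and the opening at its end, in the units of the state.
- sense(): the state, without advancing time (a new reading comes with each control period).
- read_camera(name): name is "scene" or "top" or "wrist"; returns the picture (480x640x3 uint8, blue, green, red); there is no depth.
- get_calibration(name): a dict with "K" (3x3 intrinsics, pixels), "k1" (the pictures are not rectified: a ray, as slopes to the right and down, at radius r is drawn at 1 + k1 r^2 times it, then the intrinsics apply), "extrinsics" (4x4, takes a point from camera to world coordinates); the wrist camera has in their place "hand_eye" (4x4, takes a point from camera to tool coordinates, whose origin is the TCP and whose axes are the tool frame's). Camera axes: x right, y up, looking along -z (the intrinsics and any distortion apply to the point x, -y, -z); pixel columns grow to the right and rows downward; lengths in m; the calibration is good to about 2 mm. A picture is of the moment at which its call begins: read the wrist's pose just before it. get_calibration takes no time and is no camera call.
- hand_in(): hands the job in, once; it reports no verdict.
The state is a dict: "time_s": time; "joint_positions": joint angles; "qvel": joint speeds; "joint_torque": joint torques, N m; "tcp_pos": TCP position; "tool_rot": TCP orientation; "wrist_force": force on the tool from outside, world axes, zero at the start; "moment": the same for the moment, N m; "gripper_width": opening from 0.0 (shut) to 1.0 (fully open).
Only numpy, scipy, OpenCV 4.12 (cv2) and the standard library are available. Lean on these libraries where they do the work, as an engineer would, in place of code of your own. Each camera call takes 0.05 s, during which the arm holds its last target.

### The job

The camera on the bench is framed on the sand-coloured model tank: push its focus lever round the lens with a fingertip until the yellow pointer stands on the red mark of the white scale, and only then press the shutter release fully down and let it come up again. Push and press only: pinch and lift nothing, do not shift the camera, and leave the tank and the other things round it where they are.

Things in the scene. Friction and masses are not known exactly. Their poses are not given: they have to be found in the camera images.
- camera: Black camera on a ball head and weighted base plate, loose on the bench, about 2.6 kg. Origin on the bench under the ball head; x along the lens (away from the robot), y to the camera's left, z up. In mm: plate x -75 to 115, y -75 to 75, 12 high; body x -53 to 13, y -73 to 73, z 76 to 168, finder hump (|y| < 26, x -62 to 14) to z 188; hand grip on its right, x 4 to 44, y -75 to -35, top z 167.
- lens_front (a point): Centre of the lens's front face, in the camera's frame x 131, y 0, z 122 mm. The lens axis runs along the camera's x at y 0, z 122 mm; lens x 12 to 131, with a fixed white scale collar (radius 44 mm) at x 48 to 73 and the rotating focus ring with the lever's clamp (radius 44) at x 75 to 108.
- focus_lever (a joint): Turning angle of the focus ring with its clamped lever about the lens axis, rad: 0 = lever straight up, positive = leaning to the camera's left (+y of the camera), negative = to its right; stops at -1.1 and +1.0. Stays where it is left; about 0.13 N m of friction, i.e. 1.3 N pushed sideways at the knob.
- lever_knob (a point): Centre of the blue ball knob (18 mm diameter) at the end of the focus lever, 108 mm from the lens axis, at x 88 mm in the camera's frame.
- lever_shaft (a point): Point on the axis of the lever's bare aluminium rod (8 mm diameter, running from 53 to 99 mm from the lens axis), 80 mm from the lens axis, x 88 mm in the camera's frame; z along the rod outward, x along the lens.
- pointer_tip (a point): Tip of the slim yellow pointer (2.8 mm wide) which turns with the lever, at the same angle, and reaches back over the white scale collar; 45.5 mm from the lens axis, x 59 mm in the camera's frame.
- red_mark (a point): Middle of the red mark, 8 mm wide round the collar (10 degrees) and 24 mm long, stuck across the fixed white scale collar, whose black ticks are 15 degrees apart. Its place on the collar differs each time, always to the camera's left of the lever's start. 45.5 mm from the lens axis, x 59 mm in the camera's frame: under the pointer tip when the ring is set.
- shutter_top (a point): Middle of the top face of the shutter release, a round silver button 16 mm in diameter on top of the hand grip, 5 mm proud of it; in the camera's frame x 28, y -56, z 173 mm when up.
- shutter (a joint): How far the shutter release is pressed, m: 0 up, 0.004 fully down. Springs back; 0.8 N to start, 4 N fully down.
- tank: Sand-coloured model tank, 170 x 90 mm, 80 high, gun 30 mm longer, in front of the lens; origin under its middle. Leave alone.
- car: Red model car 180 x 77 mm, 56 high; origin under its middle. Leave alone.
- paint_green: Dark green paint jar, 36 mm diameter, 46 high, white cap; origin under its middle. Leave alone.
- paint_brown: Brown paint jar of the same size. Leave alone.
- spare_lens: Spare lens standing upright, 66 mm diameter, 62 high; origin under its middle. Leave alone.
- lens_cap: Black lens cap lying flat, 72 mm diameter, 8 high. Leave alone.
- torch: Red and black torch lying along its x, 135 mm long, 38 high. Leave alone.
- led_lamp: Small black LED panel lamp on a round foot, 95 mm wide, 117 high. Leave alone.

How it is judged:
On the way, in this order (a step that is already met when the one before it is completed fails the run):
1. the focus ring stands still with its pointer on the red mark (distance between pointer_tip and red_mark below 0.0045 m and velocity of joint focus_lever between -0.05 and 0.05 rad/s), for 0.2 s.
2. the shutter release is pressed down with the pointer on the red mark (distance between pointer_tip and red_mark below 0.0045 m and value of joint shutter above 0.0032 m), for 0.05 s.
At the end, for the whole second after the job is handed in: The pointer tip lies within 4.5 mm of the middle of the red mark (on the mark), the ring at rest; the shutter release is up again after having been pressed fully; the camera stands within 10 mm (lens front 12 mm) and every bystander within 20 mm of where it was (all of step 1 and value of joint shutter below 0.001 m and distance of camera from where it was at the start of the episode below 0.01 m and distance of lens_front from where it was at the start of the episode below 0.012 m and distance of each of tank, car, paint_green, paint_brown, spare_lens, lens_cap, torch, led_lamp from where it was at the start of the episode below 0.02 m); the robot touches nothing.
It fails at once if the shutter release was pressed with the pointer off the red mark (value of joint shutter above 0.002 m and distance between pointer_tip and red_mark above 0.006 m).
It fails at once if the camera was shifted, lifted or tipped (distance of camera from where it was at the start of the episode above 0.01 m or distance of lens_front from where it was at the start of the episode above 0.012 m or angle between camera's own z axis and vertical above 0.06 rad).
It fails at once if the focus lever was pinched between the fingers (x of the grasp point in the frame of lever_shaft between -0.009 and 0.009 m and y of the grasp point in the frame of lever_shaft between -0.009 and 0.009 m and z of the grasp point in the frame of lever_shaft between -0.035 and 0.04 m and contact force between the fingers and camera above 1 N).
It fails at once if a bystander was moved or lifted (distance of any of tank, car, paint_green, paint_brown, spare_lens, lens_cap, torch, led_lamp from where it was at the start of the episode above 0.02 m).
It also fails if it takes over 45 s, if anything falls off the work surface, if the arm or the gripper's body presses on something with over 40 N, if the wrist force passes 120 N, or if a joint passes its speed limit or range.

## Working session

There is one attempt and no reset: what is moved stays moved. The work goes in short steps, Python scripts to look and compute and a shell command to move; the robot and the scene stay as the last step left them, time stands still between calls to the robot, and variables do not carry over. Pictures are saved under pics/ and viewed, and the job is handed in when it is done.

```bash
ls; mkdir -p pics
python3 - <<'E'
from cell import *
import cv2
print(sense())
for n in ("scene","top","wrist"):
    cv2.imwrite(f"pics/{n}0.png",read_camera(n)); print(n,get_calibration(n))
E
```

```text
pics
{'time_s': 0.0, 'joint_positions': array([-1.44247819e+00,  5.28452532e-01,  1.43391997e+00, -7.45070834e-06,
        1.18139681e+00, -1.78519525e-01]), 'qvel': array([-1.19661853e-03,  5.68425353e-04,  6.28349187e-04, -5.59776240e-06,
        2.50918027e-04,  1.67789543e-03]), 'joint_torque': array([-1.31036486e-03, -4.40047038e+01, -1.76589078e+01,  6.30643009e-02,
        5.84523682e-02, -1.82078566e-04]), 'tcp_pos': array([ 0.18869619, -0.59505469,  0.2215744 ]), 'tool_rot': array([ 0.57109227, -0.56998033,  0.4182494 , -0.41718519]), 'wrist_force': array([0.66633361, 0.20817396, 0.38400443]), 'moment': array([-0.03239909, -0.01318975, -0.02149318]), 'gripper_width': 1.0006736148528896}
scene {'K': array([[616.34431206,   0.        , 318.81812555],
       [  0.        , 616.34431206, 237.22719969],
       [  0.        ,   0.        ,   1.        ]]), 'k1': -0.06471714371249038, 'extrinsics': array([[-0.73296579, -0.54379462,  0.40871575,  1.06760042],
       [ 0.68025618, -0.5827688 ,  0.44455827,  0.54612165],
       [-0.00356161,  0.60387742,  0.79706924,  1.10540052],
   
[... 456 characters left out ...]
-03,  2.10191166e-01,  9.77655577e-01,
         1.45298112e+00],
       [ 0.00000000e+00,  0.00000000e+00,  0.00000000e+00,
         1.00000000e+00]])}
wrist {'K': array([[421.46118498,   0.        , 319.85577901],
       [  0.        , 421.46118498, 230.06446211],
       [  0.        ,   0.        ,   1.        ]]), 'k1': -0.06754088076397288, 'hand_eye': array([[ 9.99999291e-01,  1.02487573e-03, -6.07144475e-04,
        -1.32300508e-04],
       [-8.44087004e-04,  2.50002978e-01, -9.68244700e-01,
        -1.62348505e-01],
       [-8.40542568e-04,  9.68244525e-01,  2.50003666e-01,
         6.95798582e-02],
       [ 0.00000000e+00,  0.00000000e+00,  0.00000000e+00,
         1.00000000e+00]])}
```

View pics/scene0.png

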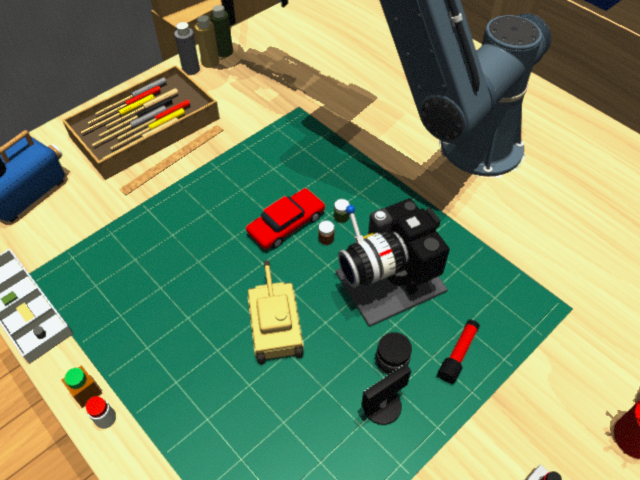

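View pics/top0.png

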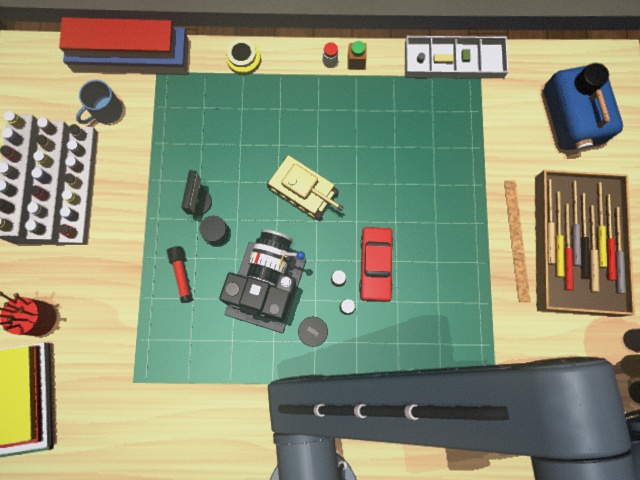

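View pics/wrist0.png

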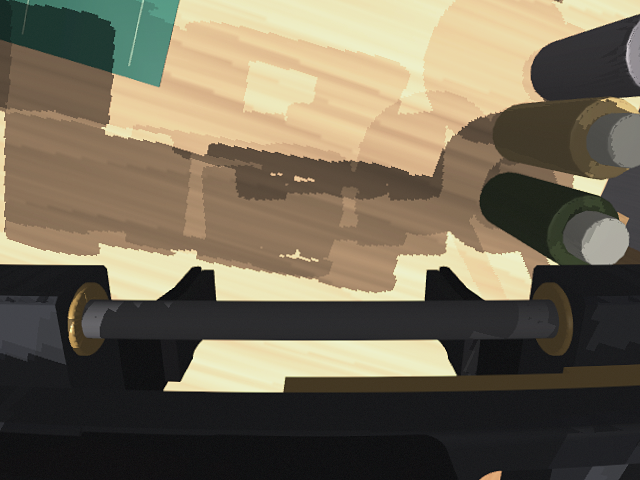

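The scene view shows the camera at about (395,260) with the lever knob at (350,209). In the top view the camera is at about (265,280) and the knob at (300,255). I'll enlarge both.

Run:
```python
import cv2
a=cv2.imread("pics/scene0.png")[185:335,325:475]; cv2.imwrite("pics/s0c.png",cv2.resize(a,(600,600),interpolation=cv2.INTER_CUBIC))
a=cv2.imread("pics/top0.png")[215:345,205:335]; cv2.imwrite("pics/t0c.png",cv2.resize(a,(598,598),interpolation=cv2.INTER_CUBIC))
```

```text
(no output)
```

View pics/s0c.png

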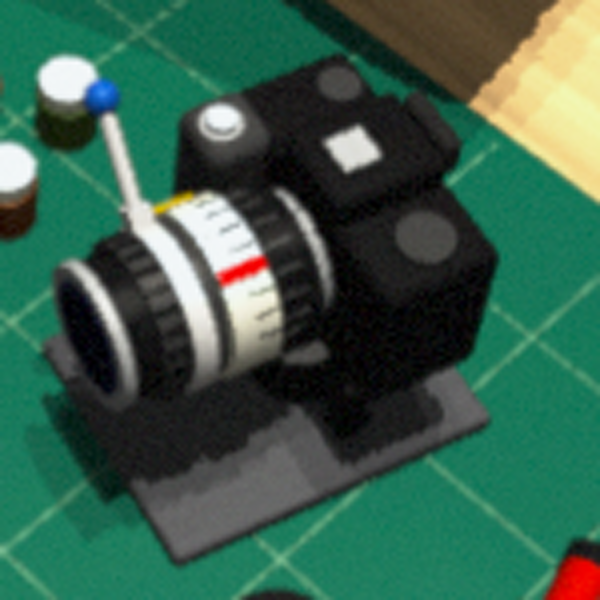

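View pics/t0c.png

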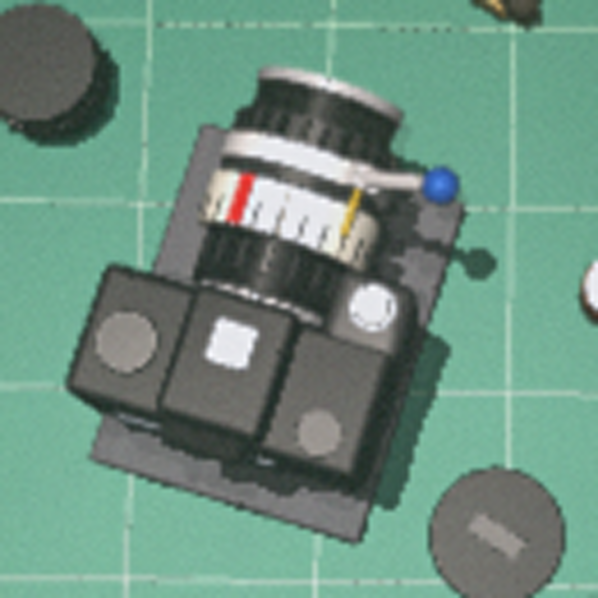

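```bash
cat > h.py <<'E'
import numpy as np, cv2
from scipy.spatial.transform import Rotation as R
from scipy.optimize import least_squares
from cell import *
def project(cal,T,P):
    p=np.linalg.inv(T)@np.append(P,1); X=np.array([p[0],-p[1],-p[2]])
    K=cal["K"]; k=cal["k1"]
    s=X[:2]/X[2]; s=s*(1+k*(s@s)); return np.array([K[0,0]*s[0]+K[0,2],K[1,1]*s[1]+K[1,2]])
def rot(q): return R.from_quat([q[1],q[2],q[3],q[0]])
def tool():
    s=sense(); T=np.eye(4); T[:3,:3]=rot(s["tool_rot"]).as_matrix(); T[:3,3]=s["tcp_pos"]; return s,T
def cyl(r,a,x): return np.array([x,r*np.sin(a),.122+r*np.cos(a)])
def c2w(q,P):
    c,s=np.cos(q[2]),np.sin(q[2]); return np.array([q[0]+c*P[0]-s*P[1],q[1]+s*P[0]+c*P[1],P[2]])
E
cat > fit.py <<'E'
from h import *
S=lambda u,v:((u+.5)/4-.5+325,(v+.5)/4-.5+185)
T_=lambda u,v:((u+.5)/4.6-.5+205,(v+.5)/4.6-.5+215)
obs=[]
pl=lambda x,y:(lambda q:np.array([x,y,.012]))
kn=lambda q:cyl(.108,q[3],.088); mk=lambda q:cyl(.0455,q[4],.059)
sh=lambda q:np.array([.028,-.056,.173])
obs+= [("scene",S(102,97),kn),("scene",S(221,120),sh),("scene",S(242,270),mk),("scene",S(180,560),pl(.115,.075)),("scene",S(490,418),pl(-.075,.075)),("scene",S(45,343),pl(.115,-.075))]
obs+= [("top",T_(441,186),kn),("top",T_(373,307),sh),("top",T_(241,198),mk),("top",T_(212,128),pl(.115,.075)),("top",T_(463,205),pl(.115,-.075)),("top",T_(358,543),pl(-.075,-.075)),("top",T_(92,458),pl(-.075,.075))]
cal={n:get_calibration(n) for n in("scene","top")}
f=lambda q:np.concatenate([project(cal[n],cal[n]["extrinsics"],c2w(q,m(q)))-p for n,p,m in obs])
r=least_squares(f,[.35,.1,-.2,-.7,.4],loss="soft_l1")
print(r.x,np.degrees(r.x[2:])); print(f(r.x).reshape(-1,2).round(1))
q=r.x
for n,P in dict(knob=kn(q),mark=mk(q),sh=sh(q),lf=[.131,0,.122]).items(): print(n,c2w(q,P).round(4))
print([project(cal["top"],cal["top"]["extrinsics"],c2w(q,cyl(.0455,q[3],.059)))])
np.save("q.npy",q)
E
python3 fit.py
```

```text
[ 0.45235737  0.12785157 -0.28763006 -0.7143774   0.49587445] [-16.47998877 -40.93081003  28.4115132 ]
[[-0.1  0.5]
 [ 0.2 -0.5]
 [ 0.8 -0.2]
 [-0.8  0.3]
 [ 0.8 -0. ]
 [-1.2 -0.7]
 [ 0.1 -0.1]
 [ 0.2 -0. ]
 [ 0.   0.6]
 [-1.8 -1.6]
 [ 1.1 -0.6]
 [ 0.3  0.4]
 [-0.9  0.1]]
knob [0.5167 0.035  0.2036]
mark [0.5151 0.1319 0.162 ]
sh [0.4633 0.0662 0.173 ]
lf [0.578  0.0907 0.122 ]
[array([279.25849648, 265.51487227])]
```

Run:
```python
from h import *
s,T=tool(); print(T.round(3))
for a in np.arange(3)*0:pass
q=np.load("q.npy"); c,si=np.cos(q[2]),np.sin(q[2])
cx=np.array([c,si,0]);cy=np.array([-si,c,0])
for nm,x in dict(px=cx,mx=-cx,py=cy,my=-cy).items():
    y=np.array([0,0,-1.]); G=np.stack([x,y,np.cross(x,y)],1)
    print(nm,np.degrees(R.from_matrix(T[:3,:3].T@G).as_rotvec()).round(1))
P=c2w(q,np.array([.088,-.125,.24])); print(P, T[:3,:3].T@(P-T[:3,3])*100)
```

```text
[[ 0.302 -0.     0.953  0.189]
 [-0.953  0.002  0.302 -0.595]
 [-0.002 -1.     0.     0.222]
 [ 0.     0.     0.     1.   ]]
px [ -0.1 -55.9  -0.1]
mx [ 1.000e-01  1.241e+02 -1.000e-01]
py [-1.000e-01 -1.459e+02 -0.000e+00]
my [ 0.  34.1 -0.1]
[ 0.50128217 -0.01697717  0.24      ] [-45.68852544  -1.73307376  47.26216944]
```

```bash
python3 -m crank '[{"delta_pos":[0,-3,0],"angular":[0,0,0]},{"delta_pos":[-2,-3.7,2],"angular":[0,-3,0]},{"delta_pos":[-5,-3.7,5],"angular":[0,-7,0]},{"delta_pos":[-8,-3.7,8],"angular":[0,-11,0]},{"delta_pos":[-11,-3.7,11],"angular":[0,-15,0]},{"delta_pos":[-14,-3.7,14],"angular":[0,-19,0]},{"delta_pos":[-17,-3.7,17],"angular":[0,-23,0]},{"delta_pos":[-20,-3.7,20],"angular":[0,-27,0]},{"delta_pos":[-23,-3.7,23],"angular":[0,-31,0]},{"delta_pos":[-26,-3.7,26],"angular":[0,-35,0]},{"delta_pos":[-29,-3.7,29],"angular":[0,-39,0]},{"delta_pos":[-32,-3.7,32],"angular":[0,-43,0]},{"delta_pos":[-35,-3.7,35],"angular":[0,-47,0]},{"delta_pos":[-38,-3.7,38],"angular":[0,-50,0]},{"delta_pos":[-41,-3.7,41],"angular":[0,-53,0]},{"delta_pos":[-43.5,-3.7,44],"angular":[0,-55,0]},{"delta_pos":[-45,-3.7,46],"angular":[0,-56,0]},{"delta_pos":[-45.7,-3.7,47],"angular":[0,-56,0]},{"delta_pos":[-45.7,-3.7,47.3],"angular":[0,-56,0]},{"delta_pos":[-45.7,-3.7,47.3],"angular":[0,-56,0]}]' 0 20
cat > rep.py <<'E'
from h import *
s,T=tool(); q=np.load("q.npy")
c,si=np.cos(q[2]),np.sin(q[2]); d=T[:3,3]-[q[0],q[1],0]
Rc=np.array([[c,si,0],[-si,c,0],[0,0,1]])
print("t",s["time_s"],"tcp in cam mm",(Rc@d*1000).round(1),"w",s["gripper_width"],"F",np.round(s["wrist_force"],2)); print((Rc@T[:3,:3]).round(3))
E
python3 rep.py
python3 - <<'E'
from h import *
cv2.imwrite("pics/w1.png",read_camera("wrist")); cv2.imwrite("pics/t1.png",read_camera("top"))
E
```

```text
time_s: 1.82
tcp_pos: [0.5017, -0.0169, 0.2594]
tool_rot: [0.7, -0.7, 0.101, -0.1]
wrist_force: [0.1, -0.4, 0.4]
gripper_width: 0.004
t 1.8167 tcp in cam mm [  88.4 -124.8  259.4] w 0.003861125079010811 F [ 0.12 -0.43  0.39]
[[ 1.    -0.001 -0.002]
 [ 0.002  0.001  1.   ]
 [-0.001 -1.     0.001]]
```

View pics/w1.png

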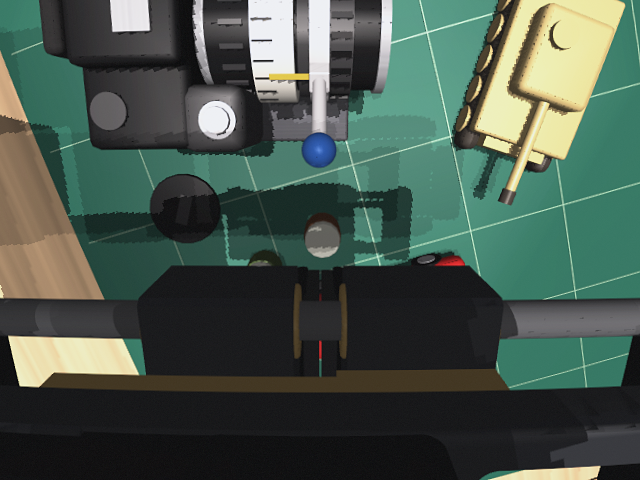

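View pics/t1.png

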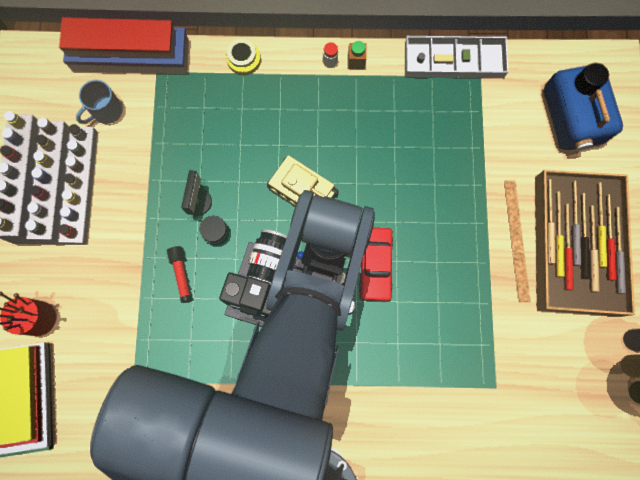

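The wrist picture shows the knob at (319,150), the shutter at (216,120) and the pointer end at about (269,77). I'll compare these with what the fit predicts.

Run:
```python
from h import *
s,T=tool(); q=np.load("q.npy"); cal=get_calibration("wrist"); E=T@cal["hand_eye"]
for n,P in dict(knob=cyl(.108,q[3],.088),sh=[.028,-.056,.173],ptr=cyl(.0455,q[3],.059),mark=cyl(.0455,q[4],.059)).items(): print(n,project(cal,E,c2w(q,np.array(P))).round(1))
```

```text
knob [317.9 148.9]
sh [214.  120.2]
ptr [269.8  75.2]
mark [266.6 -20.1]
```

```bash
python3 -m crank '[{"delta_pos":[0,2,0],"angular":[0,0,0]},{"delta_pos":[0,4,0],"angular":[0,0,0]},{"delta_pos":[0,6,0.3],"angular":[0,0,0]},{"delta_pos":[0,6.8,1],"angular":[0,0,0]},{"delta_pos":[0,6.9,1.8],"angular":[0,0,0]},{"delta_pos":[0,6.9,2.5],"angular":[0,0,0]},{"delta_pos":[0,6.9,3],"angular":[0,0,0]},{"delta_pos":[0,6.9,3.5],"angular":[0,0,0]},{"delta_pos":[0,6.9,4],"angular":[0,0,0]},{"delta_pos":[0,6.9,4.5],"angular":[0,0,0]},{"delta_pos":[0,6.9,5],"angular":[0,0,0]},{"delta_pos":[0,6.9,5.5],"angular":[0,0,0]},{"delta_pos":[0,6.9,6],"angular":[0,0,0]},{"delta_pos":[0,6.9,6.5],"angular":[0,0,0]},{"delta_pos":[0,6.9,7],"angular":[0,0,0]},{"delta_pos":[0,6.9,7],"angular":[0,0,0]}]'
python3 rep.py
python3 - <<'E'
from h import *
cv2.imwrite("pics/w2.png",read_camera("wrist")); cv2.imwrite("pics/s2.png",read_camera("scene"))
E
```

```text
time_s: 3.25
tcp_pos: [0.5209, 0.0505, 0.1903]
tool_rot: [0.701, -0.699, 0.102, -0.101]
wrist_force: [0.4, -0.6, -1.5]
gripper_width: 0.002
t 3.25 tcp in cam mm [ 87.7 -54.8 190.3] w 0.002432264762818442 F [ 0.44 -0.63 -1.49]
[[ 1.    -0.002 -0.   ]
 [ 0.     0.002  1.   ]
 [-0.002 -1.     0.002]]
```

View pics/w2.png

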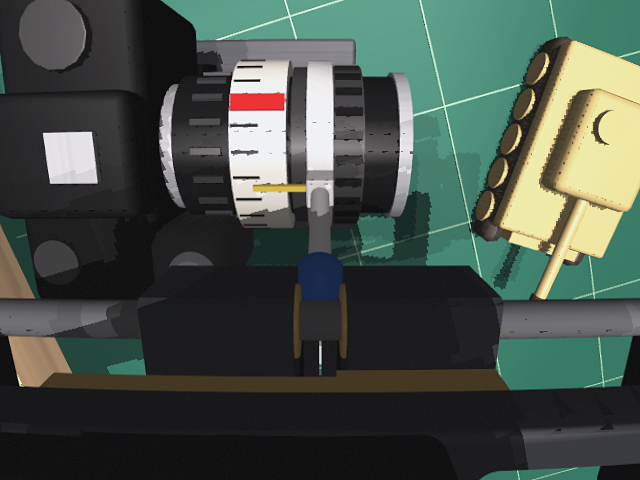

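View pics/s2.png

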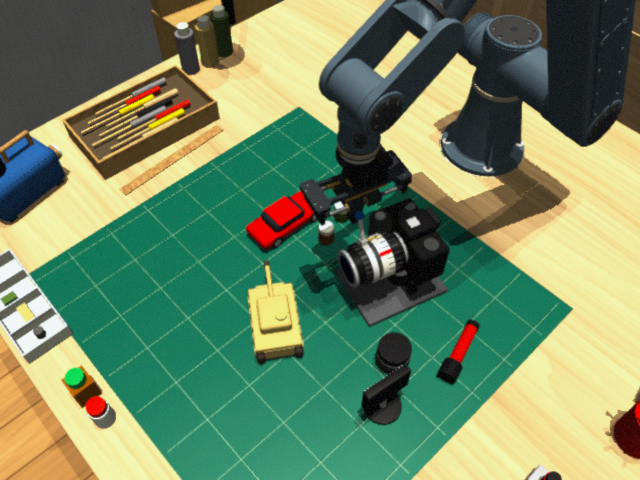

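The wrist picture shows the pointer tip at (254,188), the red mark's middle at (257,102) and the finger pushing on the knob.

```bash
cat > ang.py <<'E'
import sys
from h import *
from scipy.optimize import brentq
# args: pointer v, mark v (at x=59) for current wrist pose
def run(pv,mv):
    s,T=tool(); q=np.load("q.npy"); cal=get_calibration("wrist"); E=T@cal["hand_eye"]
    pr=lambda a:project(cal,E,c2w(q,cyl(.0455,a,.059)))
    o=[brentq(lambda a:pr(a)[1]-v,-.9,.95) for v in (pv,mv)]
    print("ptr",o[0],pr(o[0]),"mark",o[1],pr(o[1]),"diff mm",(o[0]-o[1])*45.5)
run(float(sys.argv[1]),float(sys.argv[2]))
E
python3 ang.py 188 102; python3 rep.py
```

```text
ptr -0.34223626363491055 [253.9524114 188.       ] mark 0.509803514914239 [252.00041032 102.        ] diff mm -38.767809923986306
t 3.35 tcp in cam mm [ 87.5 -55.3 190.2] w 0.00749336016756448 F [-0.17  0.52  0.23]
[[ 1.    -0.002  0.   ]
 [-0.     0.002  1.   ]
 [-0.002 -1.     0.002]]
```

```bash
python3 -m crank '[{"delta_pos":[0,0,0.3],"angular":[0,0,0]},{"delta_pos":[0,0,0.7],"angular":[0,0,0]},{"delta_pos":[0,0,1.2],"angular":[0,0,0]},{"delta_pos":[0,0,1.7],"angular":[0,0,0]},{"delta_pos":[0,0,2.2],"angular":[0,0,0]},{"delta_pos":[0,0,2.7],"angular":[0,0,0]},{"delta_pos":[0,0,3.2],"angular":[0,0,0]},{"delta_pos":[0,0,3.7],"angular":[0,0,0]},{"delta_pos":[0,0,4.2],"angular":[0,0,0]},{"delta_pos":[0,0,4.7],"angular":[0,0,0]},{"delta_pos":[0,0,5.2],"angular":[0,0,0]},{"delta_pos":[0,0,5.7],"angular":[0,0,0]},{"delta_pos":[0,0,6.2],"angular":[0,0,0]},{"delta_pos":[0,0,6.6],"angular":[0,0,0]},{"delta_pos":[0,0,6.9],"angular":[0,0,0]},{"delta_pos":[0,0,7],"angular":[0,0,0]},{"delta_pos":[0,0,7],"angular":[0,0,0]}]'
python3 rep.py
python3 - <<'E'
from h import *
cv2.imwrite("pics/w3.png",read_camera("wrist"))
E
```

```text
time_s: 4.77
tcp_pos: [0.5404, 0.1175, 0.1902]
tool_rot: [0.701, -0.699, 0.102, -0.1]
wrist_force: [-0.0, -1.3, 0.1]
gripper_width: 0.003
t 4.7667 tcp in cam mm [ 87.4  15.1 190.2] w 0.003325880523162267 F [-0.01 -1.32  0.13]
[[ 1.    -0.003 -0.   ]
 [ 0.     0.002  1.   ]
 [-0.003 -1.     0.002]]
```

View pics/w3.png

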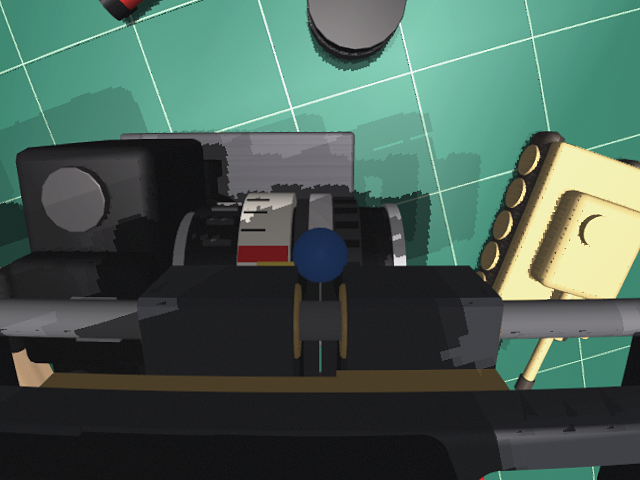

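Run:
```python
import cv2
a=cv2.imread("pics/w3.png")[180:290,200:380]; cv2.imwrite("pics/w3c.png",cv2.resize(a,(720,440),interpolation=cv2.INTER_CUBIC))
from h import *
from scipy.optimize import brentq
s,T=tool(); q=np.load("q.npy"); cal=get_calibration("wrist"); E=T@cal["hand_eye"]
print(brentq(lambda a:project(cal,E,c2w(q,cyl(.108,a,.088)))[1]-255.5,-.3,.95))
for a in (.3,.35,.4,.45,.5): print(a,project(cal,E,c2w(q,cyl(.0455,a,.059))))
```

```text
0.39458997803758133
0.3 [257.52166861 275.49911921]
0.35 [257.56066064 270.67690962]
0.4 [257.63623856 265.86382553]
0.45 [257.74793408 261.08023007]
0.5 [257.89505606 256.34615008]
```

View pics/w3c.png

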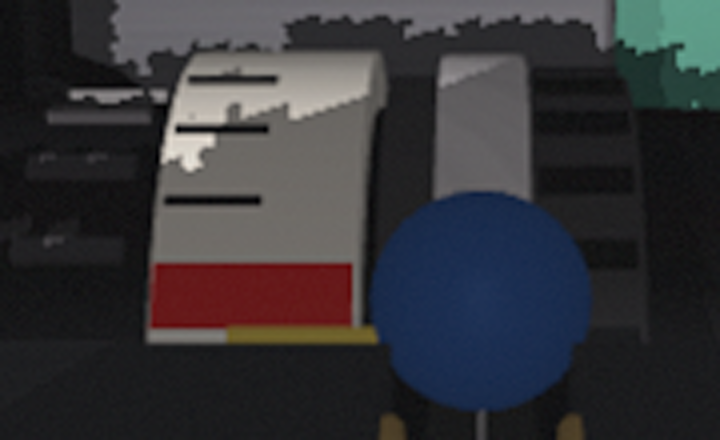

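Pointer is at v≈264 and the mark's middle at v≈254, so about 0.1 rad remains, which is about 8.5 mm of finger travel.

```bash
python3 -m crank '[{"delta_pos":[0,0,0.2],"angular":[0,0,0]},{"delta_pos":[0,0,0.4],"angular":[0,0,0]},{"delta_pos":[0,0,0.6],"angular":[0,0,0]},{"delta_pos":[0,0,0.75],"angular":[0,0,0]},{"delta_pos":[0,0,0.8],"angular":[0,0,0]},{"delta_pos":[0,0,0.8],"angular":[0,0,0]},{"delta_pos":[0,0,0.8],"angular":[0,0,0]}]'
python3 rep.py
python3 - <<'E'
from h import *
w=read_camera("wrist");cv2.imwrite("pics/w4.png",w)
cv2.imwrite("pics/w4c.png",cv2.resize(w[180:290,200:380],(720,440),interpolation=cv2.INTER_CUBIC))
a=read_camera("scene");cv2.imwrite("pics/s4.png",a)
cv2.imwrite("pics/s4c.png",cv2.resize(a[185:335,325:475],(600,600),interpolation=cv2.INTER_CUBIC))
E
```

```text
time_s: 5.4
tcp_pos: [0.5428, 0.1252, 0.1903]
tool_rot: [0.701, -0.699, 0.102, -0.101]
wrist_force: [-0.6, -1.3, 0.1]
gripper_width: 0.0
t 5.4 tcp in cam mm [ 87.5  23.2 190.3] w 0.0004637226388848091 F [-0.62 -1.33  0.07]
[[ 1.    -0.002  0.   ]
 [-0.     0.002  1.   ]
 [-0.002 -1.     0.002]]
```

View pics/w4c.png

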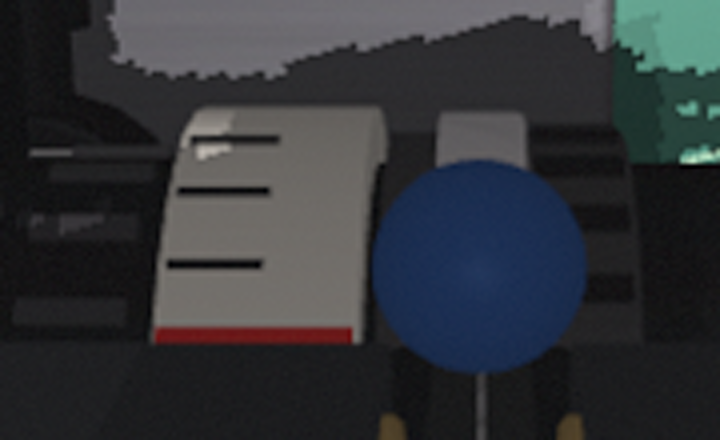

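View pics/s4c.png

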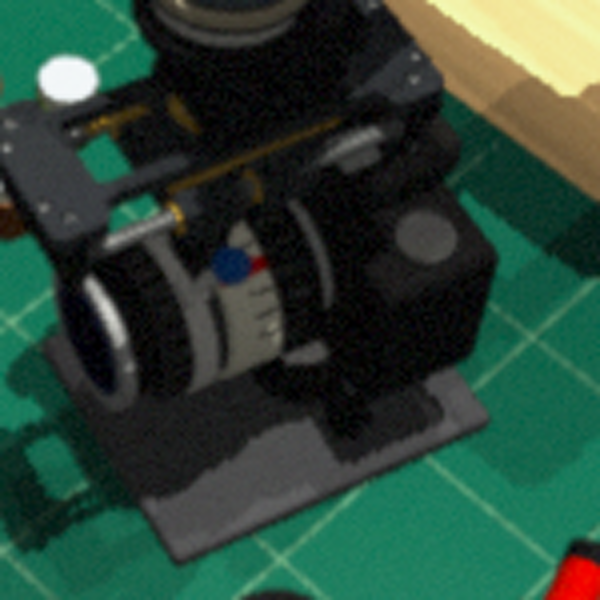

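Knob now hides the pointer, so I'll back the finger off to the right and look again.

```bash
python3 -m crank '[{"delta_pos":[0,0,-1],"angular":[0,0,0]},{"delta_pos":[0,-0.5,-3],"angular":[0,0,0]},{"delta_pos":[0,-1,-5],"angular":[0,0,0]},{"delta_pos":[0,-1.5,-7],"angular":[0,0,0]},{"delta_pos":[0,-2,-7.8],"angular":[0,0,0]},{"delta_pos":[0,-2,-8],"angular":[0,0,0]},{"delta_pos":[0,-2,-8],"angular":[0,0,0]}]'
python3 rep.py
python3 - <<'E'
from h import *
w=read_camera("wrist");cv2.imwrite("pics/w5.png",w)
cv2.imwrite("pics/w5c.png",cv2.resize(w[50:250,180:380],(800,800)[:2] if 0 else (600,600),interpolation=cv2.INTER_CUBIC))
E
```

```text
time_s: 6.08
tcp_pos: [0.5205, 0.0481, 0.2106]
tool_rot: [0.701, -0.698, 0.102, -0.102]
wrist_force: [-0.7, 0.3, 0.7]
gripper_width: 0.006
t 6.0833 tcp in cam mm [ 88.  -57.1 210.6] w 0.0063110884088845975 F [-0.67  0.34  0.65]
[[ 1.    -0.001  0.002]
 [-0.002  0.003  1.   ]
 [-0.001 -1.     0.003]]
```

View pics/w5c.png

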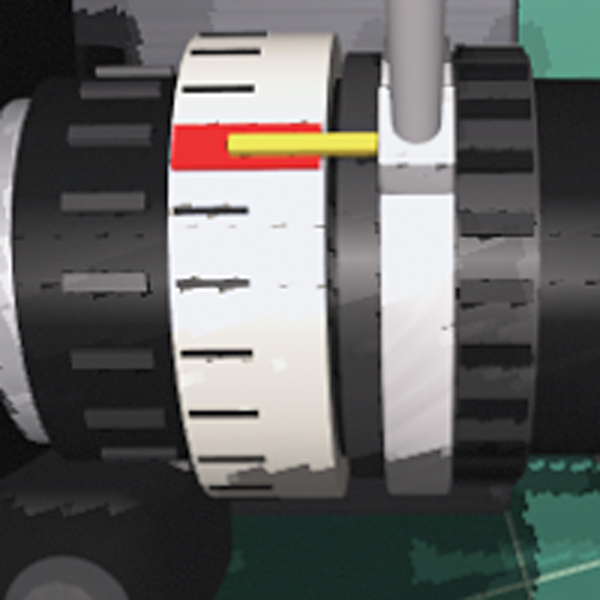

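The pointer lies on the red mark: its centre is at row 143 of the crop, the mark's middle at row 147, under 1 mm off. Next I move above the shutter.

```bash
python3 -m crank '[{"delta_pos":[-1.5,0,0],"angular":[0,0,0]},{"delta_pos":[-3,0,0],"angular":[0,0,0]},{"delta_pos":[-4.5,0,0],"angular":[0,0,0]},{"delta_pos":[-5.6,0,0.1],"angular":[0,0,0]},{"delta_pos":[-5.9,0.5,0.1],"angular":[0,0,0]},{"delta_pos":[-5.9,1.5,0.1],"angular":[0,0,0]},{"delta_pos":[-5.9,2.3,0.1],"angular":[0,0,0]},{"delta_pos":[-5.9,2.7,0.1],"angular":[0,0,0]},{"delta_pos":[-5.9,2.7,0.1],"angular":[0,0,0]},{"delta_pos":[-5.9,2.7,0.1],"angular":[0,0,0]}]'
python3 rep.py
python3 - <<'E'
from h import *
w=read_camera("wrist");cv2.imwrite("pics/w6.png",w)
a=read_camera("scene");cv2.imwrite("pics/s6.png",a)
cv2.imwrite("pics/s6c.png",cv2.resize(a[185:335,325:475],(600,600),interpolation=cv2.INTER_CUBIC))
E
```

```text
time_s: 6.97
tcp_pos: [0.4644, 0.0665, 0.183]
tool_rot: [0.701, -0.698, 0.102, -0.101]
wrist_force: [-0.2, -0.1, -0.1]
gripper_width: 0.004
t 6.9667 tcp in cam mm [ 29.  -55.4 183. ] w 0.004377853922219689 F [-0.22 -0.12 -0.1 ]
[[ 1.    -0.002  0.001]
 [-0.001  0.003  1.   ]
 [-0.002 -1.     0.003]]
```

View pics/w6.png

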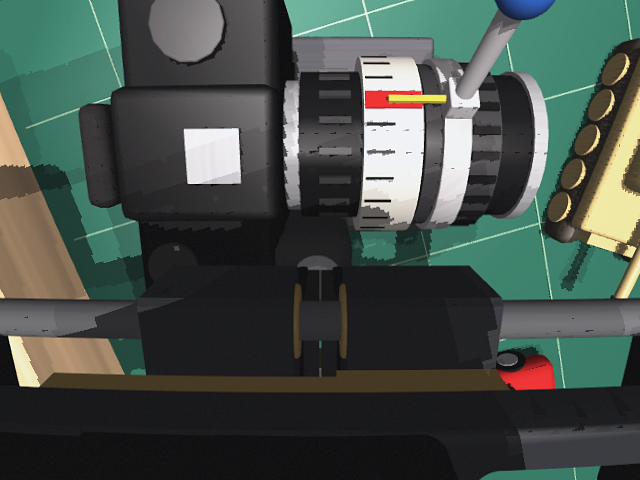

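View pics/s6c.png

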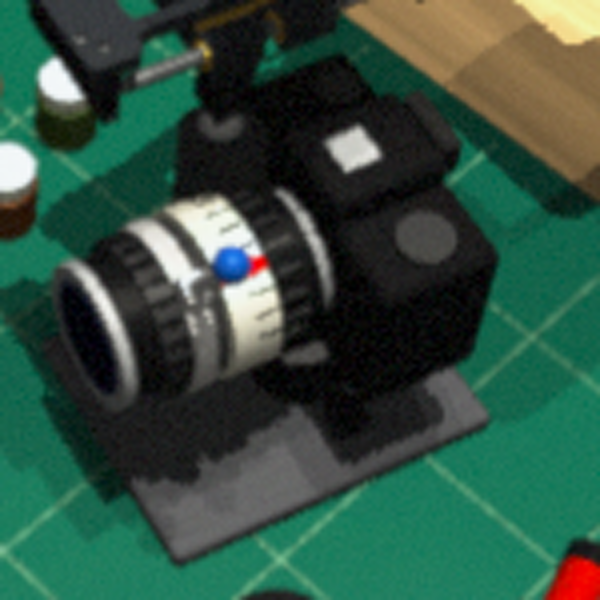

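The wrist picture shows the button at (319,262), directly under the fingertips, and the pointer still on the red. Now I press.

```bash
python3 -m crank '[{"delta_pos":[0,0.4,0],"angular":[0,0,0]},{"delta_pos":[0,0.8,0],"angular":[0,0,0]},{"delta_pos":[0,1,0],"angular":[0,0,0]},{"delta_pos":[0,1.1,0],"angular":[0,0,0]},{"delta_pos":[0,1.2,0],"angular":[0,0,0]},{"delta_pos":[0,1.3,0],"angular":[0,0,0]},{"delta_pos":[0,1.4,0],"angular":[0,0,0]},{"delta_pos":[0,1.4,0],"angular":[0,0,0]},{"delta_pos":[0,1.4,0],"angular":[0,0,0]}]'
python3 rep.py
```

```text
time_s: 7.82
tcp_pos: [0.4646, 0.0664, 0.1697]
tool_rot: [0.701, -0.699, 0.102, -0.102]
wrist_force: [-1.0, -0.9, 3.5]
gripper_width: 0.006
t 7.8167 tcp in cam mm [ 29.2 -55.5 169.7] w 0.006487948037997393 F [-0.96 -0.92  3.46]
[[ 1.    -0.001  0.001]
 [-0.001  0.003  1.   ]
 [-0.001 -1.     0.003]]
```

```bash
python3 -m crank '[{"delta_pos":[0,0.05,0],"angular":[0,0,0]},{"delta_pos":[0,0.1,0],"angular":[0,0,0]},{"delta_pos":[0,0.15,0],"angular":[0,0,0]},{"delta_pos":[0,0.15,0],"angular":[0,0,0]},{"delta_pos":[0,0.15,0],"angular":[0,0,0]}]'
python3 rep.py
```

```text
time_s: 8.23
tcp_pos: [0.4646, 0.0664, 0.1692]
tool_rot: [0.701, -0.699, 0.102, -0.102]
wrist_force: [-2.2, -0.3, 11.3]
gripper_width: 0.002
t 8.2333 tcp in cam mm [ 29.2 -55.4 169.2] w 0.001770299152714444 F [-2.24 -0.29 11.3 ]
[[ 1.    -0.     0.001]
 [-0.001  0.003  1.   ]
 [-0.    -1.     0.003]]
```

The force climbed to 11 N at z = 169 mm, so the button has bottomed out. I'll release and retreat.

```bash
python3 -m crank '[{"delta_pos":[0,-0.3,0],"angular":[0,0,0]},{"delta_pos":[0,-0.8,0],"angular":[0,0,0]},{"delta_pos":[0,-2,0],"angular":[0,0,0]},{"delta_pos":[0,-4,0],"angular":[0,0,0]},{"delta_pos":[0,-6,-1],"angular":[0,0,0]},{"delta_pos":[0,-8,-3],"angular":[0,0,0]},{"delta_pos":[0,-9.5,-5],"angular":[0,0,0]},{"delta_pos":[0,-10,-6.5],"angular":[0,0,0]},{"delta_pos":[0,-10,-7],"angular":[0,0,0]},{"delta_pos":[0,-10,-7],"angular":[0,0,0]},{"delta_pos":[0,-10,-7],"angular":[0,0,0]}]'
python3 rep.py
python3 - <<'E'
from h import *
w=read_camera("wrist");cv2.imwrite("pics/w7.png",w)
a=read_camera("scene");cv2.imwrite("pics/s7.png",a)
cv2.imwrite("pics/s7c.png",cv2.resize(a[185:335,325:475],(600,600),interpolation=cv2.INTER_CUBIC))
E
```

```text
time_s: 9.15
tcp_pos: [0.4443, -0.0007, 0.2683]
tool_rot: [0.701, -0.698, 0.102, -0.102]
wrist_force: [-1.2, -0.4, -0.0]
gripper_width: 0.001
t 9.15 tcp in cam mm [  28.7 -125.5  268.3] w 0.0011228749989071543 F [-1.16 -0.43 -0.  ]
[[ 1.    -0.002  0.002]
 [-0.002  0.004  1.   ]
 [-0.002 -1.     0.004]]
```

View pics/w7.png

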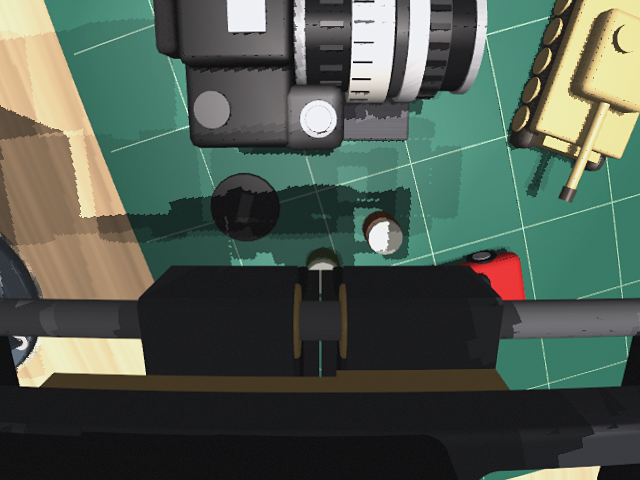

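View pics/s7.png

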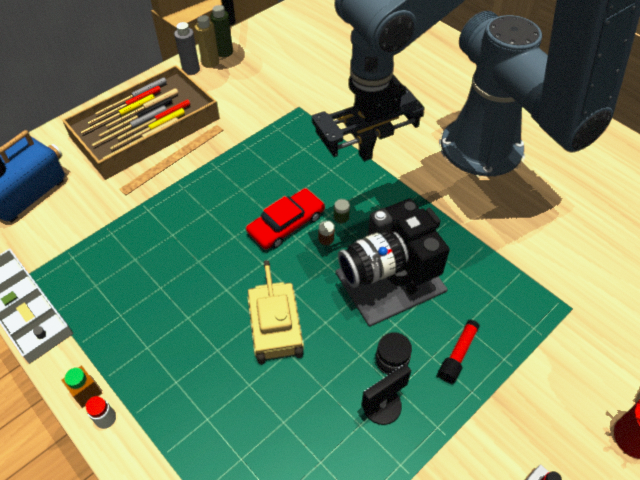

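View pics/s7c.png

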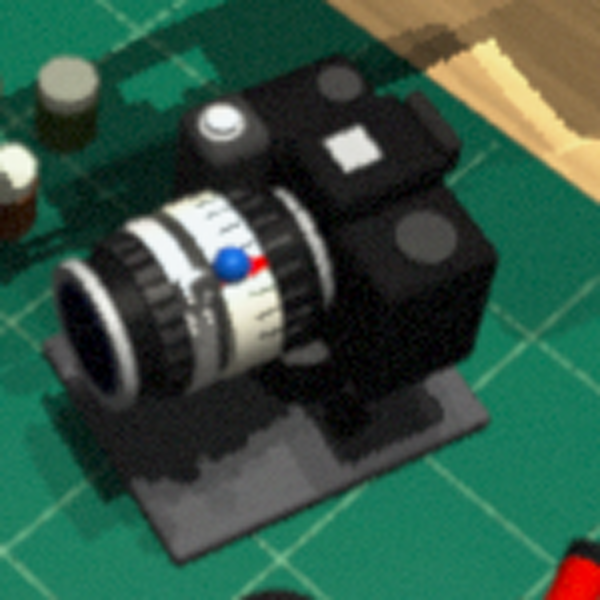

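The plate corners, shutter (221,120), knob (232,264) and bystanders are at the same pixels as before. The button is up and the robot is clear, so I'm handing in.

```bash
python3 -c "
from cell import *
print(hand_in())"
```

```text
the job is handed in; nothing more can be done
None
```

The focus ring is set on the red mark, the shutter was pressed fully and has come back up, and the job is handed in, at about 9 s of the 45 s allowed. No verdict was reported.

- **Focus lever:** I pushed it with the closed fingertip from about -0.71 rad to about +0.5 rad. The last clear wrist picture of the pointer, taken before the press, showed its tip less than 1 mm from the middle of the red mark.
- **Shutter release:** I pressed only after that check. At z = 169 mm the wrist force climbed to 11 N, which means the button was at its stop.
- **Final check:** The scene picture shows the button up. The camera's plate corners, the bystanders and the lever knob sit at the same pixels as before, and the robot is clear of everything. The lever knob partly hides the pointer in that picture, so I judged the final focus setting from the knob not having moved.

None of the checks failed or disagreed beyond about 1–2 mm of calibration scatter.

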